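# Load a culture flask and close the two-tier carrier

### The arm

A 6-joint arm with a two-finger parallel gripper is mounted at the origin on the work surface. World frame = base frame: x ahead of the robot, y to its left, z up, the work surface at z = 0. Lengths are in m, angles in rad, forces in N, time in s.
With the tool pointing down it reaches from about 0.3 to 0.775 m from the base axis. Payload 14.6 kg.
Tool frame: the origin (TCP) lies on the centre line of the jaws, within the pads' length; the fingertips stand ctrl.tips_ahead ahead of it and the grasp point (between the pads) lies 6 mm ahead of it (ctrl.tips_ahead is the distance from the TCP to the fingertips, in m); z points along the fingers, x is the direction in which the jaws open and shut, and the axes are right-handed (so a half turn about z gives the same grasp; the last joint's range is limited). The gripper opens to 85 mm and grips with 20 to 120 N. Pads are 22 mm wide; open, the fingers measure 114 mm over their backs; the gripper's body (76 mm by 85 mm) begins 54 mm behind the grasp point. The pads swing forward as they close: fully open they stand 13 mm farther back than shut.
Start: joints at [1.221, 0.3, 1.521, -0, 1.321, -0.067], TCP at [0.153, 0.528, 0.256] pointing down, gripper open.
Joint ranges: [-3.03, 3.03], [-0.79, 2.21], [0.23, 2.52], [-1.04, 4.18], [0, 3.07], [-2.55, 2.55]. Speed limits (rad/s): [2.22, 2.22, 2.57, 3.14, 3.14, 3.14].

### API

Orientations are given as a unit quaternion [w, x, y, z].
In Python, from plant import ctrl gives the robot as it stands.
- The arm moves only by the tool servo_tool, never from a script. Its argument "moves" is a list of rows, each a list of 3 entries, a list of its own where there are three numbers: the shift along the tool's x, y, z in m, then the turn, a rotation vector about the tool's x, y, z in rad, then the gripper's target within -1 to 1 (shut at 1, half-way at 0, fully open at -1). A call has 1 to 10 rows; each row is the pose to reach, as a shift and turn from the pose commanded when the call began, along the tool's axes at that moment; what a row does not reach only later rows make up. A row lasts 1/12 s, in which the tool goes at most 41.7 mm and 7.16 degrees, less where a joint would pass 70% of its speed; a pose out of reach is approached as far as the arm can. A call with a gripper value outside its range is refused whole. The fingers move at their own pace and stop on an object; "grip_force" is the grip in N (left out, the last holds). Time passes only in rows, so rows that repeat a pose let the fingers close. It gives the time, the measured TCP pose, the force and the opening at its end, in the units of the state.
- ctrl.get_obs(): the state, without advancing time (a new reading comes with each control period).
- ctrl.camera(name): name is "scene" or "top" or "wrist"; returns the picture (480x640x3 uint8, red, green, blue); there is no depth.
- ctrl.get_calibration(name): a dict with "fovy" (degrees; the focal length in pixels is half the picture's height over the tangent of half this angle, whatever the lens; pixels are square), "cx", "cy" (the principal point, pixels), "distortion" ([k1, k2, p1, p2, k3] as OpenCV has them; the pictures are not rectified), "pose" (4x4, takes a point from camera to world coordinates); the wrist camera has in their place "T_tool_cam" (4x4, takes a point from camera to tool coordinates, whose origin is the TCP and whose axes are the tool frame's). Camera axes: x right, y down, z forward; pixel columns grow to the right and rows downward; lengths in m; the calibration is good to about 2 mm. A picture is of the moment at which its call begins: read the wrist's pose just before it. get_calibration takes no time and is no camera call.
- ctrl.job_done(): hands the job in, once; it reports no verdict.
The state is a dict: "time": time; "joint_positions": joint angles; "qvel": joint speeds; "joint_efforts": joint torques, N m; "position": TCP position; "tcp_rot": TCP orientation; "ft_force": force on the tool from outside, world axes, zero at the start; "moment": the same for the moment, N m; "grip_width": opening from 0.0 (shut) to 1.0 (fully open).
Only numpy, scipy, OpenCV 4.12 (cv2) and the standard library are available. Lean on these libraries where they do the work, as an engineer would, in place of code of your own. Each camera call takes 0.05 s, during which the arm holds its last target. There are 200 camera calls.

### The job

The culture flask is going back to the incubator in the two-tier wire carrier. First lay the flask flat on the wire deck of the low bottom frame; then pick up the upper frame, the one with the carrying handle, and lower it onto the bottom frame with all four corner posts in the four corner cups, letting go only when they are down in the cups so that it sits fully home and level. Set it in gently rather than dropping it, leave the bottom frame standing where it is, and do not disturb the bottle, the tip box or the dishes.

Things in the scene. Friction and masses are not known exactly. Their poses are not given: they have to be found in the camera images.
- base: bottom frame of the carrier: steel, loose on the bench, 750 g, no handle, square cup at each corner. Origin: centre of its underside, at bench level; x along the long side, z up; same when turned half round. Deck of wires 12.5 mm apart, its top at z = 20 mm, in a rim 4 mm thick on the lines x = +-82, y = +-60 mm that rises to z = 26 mm.
- cup (a point): centre of the floor of one of the bottom frame's four cups, at x = 82, y = 60, z = 24 mm in that frame (the others at x = +-82, y = +-60 mm). Each is 16 mm square inside; straight walls to z = 40 mm, then lips flared at 45 degrees to z = 45 mm, 26 mm wide at the mouth, 30 mm over all.
- top: upper frame: steel, 400 to 650 g, stands loose on the bench on four corner posts. Origin: centre of its underside, level with the feet of the posts; x along the long side and the handle, z up; same when turned half round. Deck top at z = 60 mm, rim z = 54 to 66 mm. Home in the cups, its origin stands 24 mm above the bottom frame's and the axes agree (either way round). It balances under mid-handle.
- foot (a point): centre of the foot of one of the upper frame's four posts, at x = 82, y = 60, z = 0 mm in that frame (the others at x = +-82, y = +-60 mm). Posts are 12 mm square and 73 mm tall; the lowest 8 mm are round tapered black plugs, 7 mm across at the bottom, 11 mm at the top. In a cup a post has 2 mm play on each side.
- handle (a point): centre of the grey flat-sided grip of the upper frame's handle: a bar 90 mm long (along the frame's x), 16 mm wide (y) and 20 mm tall, this point 122 mm above the feet of the posts. Below the bar are 52 mm of free space down to the deck.
- flask: empty clear plastic culture flask lying flat on its broad side, white ribbed screw cap at one end, 35 to 65 g. Origin: on its underside, mid-width; x points to the cap, z up. Body from x = -36 to 24 mm, 44 mm wide, 26 mm tall; 30 mm wide shoulder to x = 38 mm, then a neck, and the cap, 24 mm across, x = 43 to 60 mm.
- bottle: bystander: amber bottle with a screw cap, 62 mm across, 125 mm tall; origin at the centre of its underside
- tipbox: bystander: closed pipette tip box, grey with a clear lid, 85 x 122 mm, 66 mm tall; origin at the centre of its underside
- dishes: bystander: pile of three small closed culture dishes, 58 mm across, 42 mm tall; origin at the centre of its underside
Not all that is in view belongs to the job. Leave any brown look-alike of the flask alone.

How it is judged:
By the outcome, as a careful person would: the job done as asked, in the order asked, and still so for the second after the job is handed in, with the robot touching nothing.
It also fails if it takes over 59 s, if anything falls off the work surface, if the arm or the gripper's body presses on something with over 40 N, if the wrist force passes 120 N, or if a joint passes its speed limit or range.

## Working session

There is one attempt and no reset: what is moved stays moved. The work goes in short steps, Python scripts to look and compute and a tool call to move; the robot and the scene stay as the last step left them, time stands still between calls to the robot, and variables do not carry over. Pictures are saved under pics/ and viewed, about 8 in all and at most 12, crops included, and the job is handed in when it is done.

Besides the shell and the picture viewer there is one more tool, called after "Call:" as a command line: name --argument value ..., lists and objects as JSON in quotes. servo_tool: Moves the arm, as the interface text tells. Its arguments: {"type":"object","properties":{"moves":{"type":"array"},"grip_force":{"type":"number"}},"required":["moves"]}

```bash
mkdir -p pics; ls; python3 - <<'E'
from plant import ctrl
import cv2,numpy as np
o=ctrl.get_obs();print({k:np.round(v,4) for k,v in o.items()}, ctrl.tips_ahead)
for n in("top","scene","wrist"):
    im=ctrl.camera(n);cv2.imwrite(f"pics/{n}0.png",im[:,:,::-1])
    c=ctrl.get_calibration(n);print(n,{k:np.round(v,4).tolist() for k,v in c.items()})
E
```

```text
pics
{'time': np.float64(0.0), 'joint_positions': array([ 1.2214,  0.3005,  1.5216, -0.    ,  1.3207, -0.0666]), 'qvel': array([ 0.0013,  0.0003,  0.0009, -0.0015,  0.0004,  0.0009]), 'joint_efforts': array([ 1.80000e-03, -5.43470e+01, -3.61817e+01,  0.00000e+00,
        3.80000e-03,  0.00000e+00]), 'position': array([0.1534, 0.528 , 0.2557]), 'tcp_rot': array([ 3.000e-04,  7.997e-01,  6.004e-01, -5.000e-04]), 'ft_force': array([-0.3977,  0.4653,  0.7281]), 'moment': array([-0.0208, -0.046 ,  0.0195]), 'grip_width': np.float64(1.001)} 0.025
top {'fovy': 52.4816, 'cx': 313.533, 'cy': 242.7851, 'distortion': [0.0075, 0.0, 0.0, 0.0, 0.0], 'pose': [[-0.0048, -0.9918, 0.1278, 0.4488], [-0.9999, 0.0033, -0.0118, 0.0329], [0.0113, -0.1279, -0.9917, 1.1382], [0.0, 0.0, 0.0, 1.0]]}
scene {'fovy': 53.0758, 'cx': 321.0876, 'cy': 237.7144, 'distortion': [0.0272, 0.0, 0.0, 0.0, 0.0], 'pose': [[0.1886, 0.6358, -0.7485, 1.2532], [0.9821, -0.12, 0.1455, -0.0916], [0.0026, -0.7625, -0.647, 0.6717], [0.0, 0.0, 0.0, 1.0]]}
wrist {'fovy': 70.9283, 'cx': 315.3419, 'cy': 240.2261, 'distortion': [-0.027, 0.0, 0.0, 0.0, 0.0], 'T_tool_cam': [[1.0, 0.0009, 0.0016, -0.0001], [-0.0013, 0.9613, 0.2756, -0.0699], [-0.0013, -0.2756, 0.9613, -0.117], [0.0, 0.0, 0.0, 1.0]]}
```

View pics/top0.png

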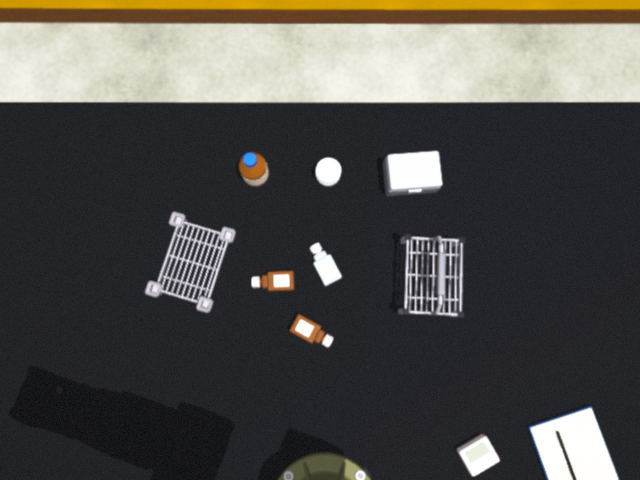

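View pics/scene0.png

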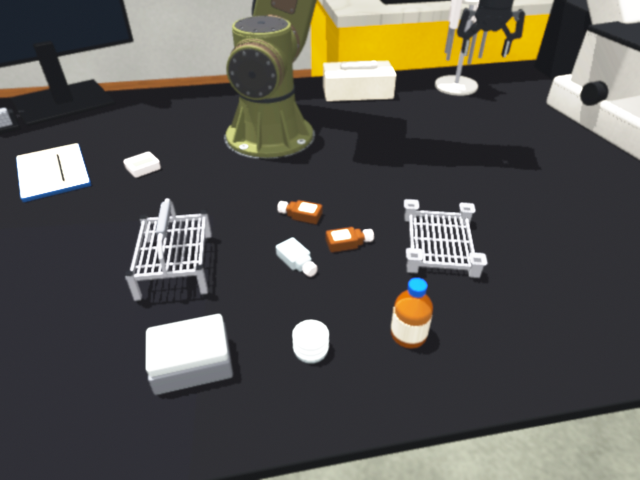

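```bash
cat > h.py <<'E'
from plant import ctrl
import cv2,numpy as np
from scipy.spatial.transform import Rotation as R
from scipy.optimize import least_squares
def K(c):
    f=240/np.tan(np.radians(c["fovy"]/2)); return np.array([[f,0,c["cx"]],[0,f,c["cy"]],[0,0,1]])
def tool(o):
    T=np.eye(4);T[:3,:3]=R.from_quat(np.roll(o["tcp_rot"],-1)).as_matrix();T[:3,3]=o["position"];return T
def cam(n,o=None):
    c=ctrl.get_calibration(n); P=np.array(c["pose"]) if n!="wrist" else tool(o)@np.array(c["T_tool_cam"])
    return K(c),np.array(c["distortion"],float),P
def px2w(C,uv,z):
    k,d,P=C; n=cv2.undistortPoints(np.array(uv,float).reshape(-1,1,2),k,d)[:,0]
    r=np.c_[n,np.ones(len(n))]@P[:3,:3].T; z=np.broadcast_to(z,len(n)); return P[:3,3]+r*((z-P[2,3])/r[:,2])[:,None]
def w2px(C,X):
    k,d,P=C; I=np.linalg.inv(P); rv=cv2.Rodrigues(I[:3,:3])[0]
    return cv2.projectPoints(np.array(X,float).reshape(-1,1,3),rv,I[:3,3],k,d)[0][:,0]
def body(p,X): # p=x,y,yaw,z0
    c,s=np.cos(p[2]),np.sin(p[2]);X=np.array(X,float)
    return np.c_[p[0]+c*X[:,0]-s*X[:,1],p[1]+s*X[:,0]+c*X[:,1],X[:,2]+(p[3] if len(p)>3 else 0)]
def fit(obs,p0): # obs: list of (C, bodypts, uv)
    return least_squares(lambda p:np.concatenate([(w2px(C,body(p,X))-np.array(uv)).ravel() for C,X,uv in obs]),p0,loss="soft_l1")
def shot(name,file):
    o=ctrl.get_obs();im=ctrl.camera(name)[:,:,::-1].copy();cv2.imwrite(f"pics/{file}.png",im)
    np.save(f"pics/{file}.npy",np.r_[o["position"],o["tcp_rot"]]);return im,cam(name,o)
def old(name,file):
    v=np.load(f"pics/{file}.npy");return cv2.imread(f"pics/{file}.png"),cam(name,dict(position=v[:3],tcp_rot=v[3:]))
E
python3 - <<'E'
from h import *
C=cam("top")
im=cv2.imread("pics/top0.png")
b=px2w(C,[(177,219),(228,235),(153,289),(205,304)],.045);print("base cups\n",b.round(3),b.mean(0))
f=px2w(C,[(316,248),(327,270)],[.012,.026]);print("flask cap, body\n",f.round(3))
h=px2w(C,[(440,237),(441,313)],.132);print("handle ends\n",h.round(3))
a=lambda x0,y0,w,h,s:cv2.resize(im[y0:y0+h,x0:x0+w],None,fx=s,fy=s,interpolation=cv2.INTER_CUBIC)
A=a(140,205,100,115,4);B=a(395,228,80,100,4);F=a(300,235,50,60,4)
o=np.zeros((480,920,3),np.uint8);o=np.zeros((600,740,3),np.uint8)
o[:460,:400]=A;o[:400,410:730]=B;o[:240,0:0]=0
cv2.imwrite("pics/crop1.png",o)
for n,(x,y,z) in dict(bottle=(253,175,.06),dish=(328,172,.02),tip=(412,173,.06)).items():print(n,px2w(C,[(x,y)],z).round(3))
E
```

```text
base cups
 [[0.645 0.33  0.045]
 [0.608 0.213 0.045]
 [0.487 0.378 0.045]
 [0.453 0.262 0.045]] [0.548501  0.2955933 0.045    ]
flask cap, body
 [[ 0.582  0.014  0.012]
 [ 0.529 -0.011  0.026]]
handle ends
 [[ 0.59  -0.244  0.132]
 [ 0.432 -0.24   0.132]]
bottle [[0.743 0.157 0.06 ]]
dish [[ 0.761 -0.015  0.02 ]]
tip [[ 0.747 -0.205  0.06 ]]
```

View pics/crop1.png

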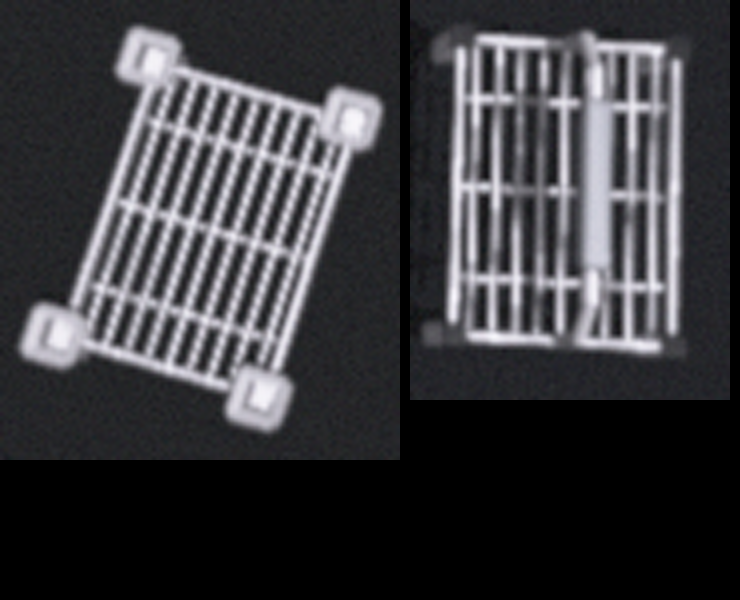

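```bash
cat >> h.py <<'E'
def go(p,ang,o=None):
    o=o or ctrl.get_obs();T=tool(o);c,s=np.cos(ang),np.sin(ang)
    Rt=np.array([[c,s,0],[s,-c,0],[0,0,-1.]])
    print("shift",(T[:3,:3].T@(np.array(p)-T[:3,3])).round(4).tolist(),"turn",R.from_matrix(T[:3,:3].T@Rt).as_rotvec().round(4).tolist())
E
python3 - <<'E'
from h import *
go([.5485,.2955,.25],1.276)
print(px2w(cam("top"),[(441.75,273.75)],.132))
E
```

```text
shift [-0.113, 0.4443, 0.0059] turn [-0.0, 0.0009, 0.012]
[[ 0.51294308 -0.24447079  0.132     ]]
```

Call:
servo_tool --moves '[[[-0.1, 0.385, 0], [0, 0, 0], -1], [[-0.1, 0.385, 0], [0, 0, 0], -1], [[-0.1, 0.385, 0], [0, 0, 0], -1], [[-0.1, 0.385, 0], [0, 0, 0], -1], [[-0.1, 0.385, 0], [0, 0, 0], -1], [[-0.1, 0.385, 0], [0, 0, 0], -1], [[-0.1, 0.385, 0], [0, 0, 0], -1], [[-0.1, 0.385, 0], [0, 0, 0], -1], [[-0.1, 0.385, 0], [0, 0, 0], -1], [[-0.1, 0.385, 0], [0, 0, 0], -1]]'

```text
time: 0.98
position: [0.4982, 0.322, 0.2558]
tcp_rot: [0.0, 0.8, 0.599, -0.0]
ft_force: [-0.3, -0.2, -0.6]
grip_width: 0.997
```

Call:
servo_tool --moves '[[[-0.1, 0.385, 0], [0, 0, 0], -1]]'

```text
time: 1.07
position: [0.5313, 0.3031, 0.2561]
tcp_rot: [-0.0, 0.8, 0.601, -0.0]
ft_force: [0.1, 0.8, 0.6]
grip_width: 0.996
```

```bash
python3 - <<'E'
from h import *
ctrl.camera("wrist");ctrl.camera("wrist");im,C=shot("wrist","base1")
o=ctrl.get_obs();print(o["position"],np.abs(o["qvel"]).max())
p=[.5485,.2955,-.295]
X=[[a*82,b*60,45] for a in(1,-1) for b in(1,-1)]
for u in w2px(C,body(p,np.array(X)/1000)):cv2.circle(im,tuple(int(v) for v in u),3,(0,0,255),1)
cv2.imwrite("pics/base1v.png",im)
E
```

```text
[0.53262418 0.30164376 0.25532182] 0.05573503801519036
```

View pics/base1v.png

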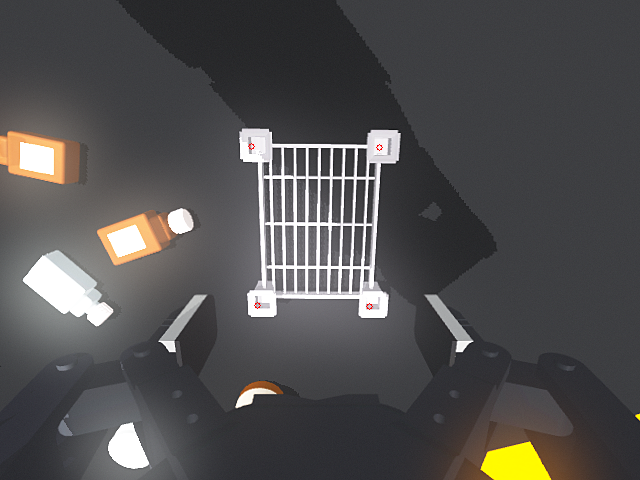

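```bash
python3 - <<'E'
from h import *
im,C=old("wrist","base1")
o=np.zeros((600,600,3),np.uint8)
for i,(x,y) in enumerate([(230,120),(360,120),(235,275),(348,275)]):
    o[(i//2)*300:(i//2)*300+300,(i%2)*300:(i%2)*300+300]=cv2.resize(im[y:y+50,x:x+50],(300,300),interpolation=cv2.INTER_NEAREST)
cv2.imwrite("pics/cups.png",o)
E
```

```text
(no output)
```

View pics/cups.png

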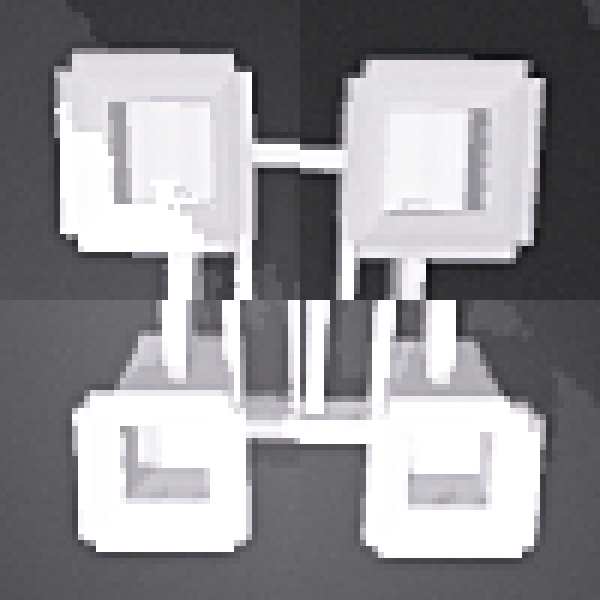

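```bash
python3 - <<'E'
from h import *
im,C=old("wrist","base1")
X=np.array([[-82,-60,45],[-82,60,45],[82,-60,45],[82,60,45]])/1000
# image up=toward robot (-x), image left = -y
uv=[(255.7,145),(383.8,146.5),(262.2,303.7),(373.6,304.3)]
r=fit([(C,X,uv)],[.5485,.2955,-.295]);print(r.x,r.fun.round(1))
r4=fit([(C,X,uv)],[.5485,.2955,-.295,0]);print("z free",r4.x,r4.fun.round(1))
Ct=cam("top")
uvt=[(140+a/4,205+b/4) for a,b in[(260,398),(54,337),(351,120),(149,56)]]
t=fit([(Ct,X,uvt)],[.5485,.2955,-.295]);print("top",t.x,t.fun.round(1))
f=px2w(C,[(72,278),(99,314)],[.026,.012]);print("flask body/cap",f)
go([.535,-.01,.2],2.01)
E
```

```text
[ 0.54834313  0.29994037 -0.2946091 ] [ 0.1 -0.2 -0.1 -0.5 -0.3  0.3  0.3  0.6]
z free [ 0.54854599  0.2998971  -0.29459588 -0.00117298] [ 0.3  0.1 -0.3 -0.2 -0.2 -0.   0.1  0.2]
top [ 0.54805832  0.29530086 -0.29641851] [-0.1  0.1  0.  -0.2  0.  -0.3  0.1  0.5]
flask body/cap [[0.52797251 0.01779796 0.026     ]
 [0.58169685 0.01524037 0.012     ]]
shift [-0.2983, 0.0902, 0.0555] turn [-0.0012, 0.0006, -0.7252]
```

Call:
servo_tool --moves '[[[-0.298, 0.09, 0.055], [0, 0, -0.725], -0.7], [[-0.298, 0.09, 0.055], [0, 0, -0.725], -0.7], [[-0.298, 0.09, 0.055], [0, 0, -0.725], -0.7], [[-0.298, 0.09, 0.055], [0, 0, -0.725], -0.7], [[-0.298, 0.09, 0.055], [0, 0, -0.725], -0.7], [[-0.298, 0.09, 0.055], [0, 0, -0.725], -0.7], [[-0.298, 0.09, 0.055], [0, 0, -0.725], -0.7], [[-0.298, 0.09, 0.055], [0, 0, -0.725], -0.7], [[-0.298, 0.09, 0.055], [0, 0, -0.725], -0.7], [[-0.298, 0.09, 0.055], [0, 0, -0.725], -0.7]]'

```text
time: 2.05
position: [0.5339, -0.0087, 0.201]
tcp_rot: [-0.0, 0.536, 0.844, -0.0]
ft_force: [0.4, 1.1, 0.1]
grip_width: 0.847
```

```bash
python3 - <<'E'
from h import *
ctrl.camera("wrist");ctrl.camera("wrist");im,C=shot("wrist","flask1")
o=ctrl.get_obs();print(o["position"],np.abs(o["qvel"]).max(),o["grip_width"],o["time"],ctrl.tips_ahead)
cv2.imwrite("pics/flask1v.png",cv2.resize(im[100:400,140:540],None,fx=2,fy=2))
E
```

```text
[ 0.53432232 -0.00649817  0.20155548] 0.008146646490205467 0.848577873015239 2.2 0.025
```

View pics/flask1v.png

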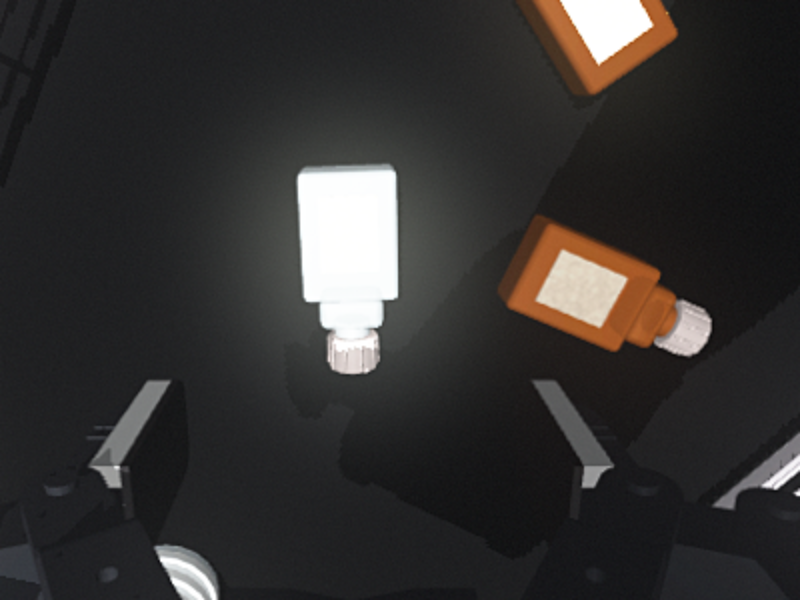

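```bash
python3 - <<'E'
from h import *
im,C=old("wrist","flask1")
X=np.array([[-36,-22,26],[-36,22,26],[24,-22,26],[24,22,26],[51.5,0,25]])/1000
uv=[(289.5,185),(338,184),(292,249),(338.5,249),(316.7,276.8)]
r=fit([(C,X,uv)],[.53,-.005,.44]);p=r.x;print(p,r.fun.round(1))
a=p[2]+np.pi/2
t=body(p,[[-.004,0,0]])[0]
print("grasp",t,a); go([t[0],t[1],.075],a)
E
```

```text
[ 0.53368348 -0.0072135   0.46993709] [-1.2 -0.8  1.3 -1.1 -0.5  1.4  1.2  0.2 -0.4  0.7]
grasp [ 0.5301171  -0.00902482  0.        ] 2.040733415774245
shift [-0.0005, -0.0049, 0.1266] turn [0.0004, -0.0, -0.0262]
```

Call:
servo_tool --moves '[[[-0.0005, -0.005, 0.04], [0, 0, -0.026], -0.7], [[-0.0005, -0.005, 0.08], [0, 0, -0.026], -0.7], [[-0.0005, -0.005, 0.12], [0, 0, -0.026], -0.7], [[-0.0005, -0.005, 0.15], [0, 0, -0.026], -0.7], [[-0.0005, -0.005, 0.163], [0, 0, -0.026], -0.7], [[-0.0005, -0.005, 0.17], [0, 0, -0.026], -0.7], [[-0.0005, -0.005, 0.17], [0, 0, -0.026], -0.7]]' --grip_force 25

```text
time: 2.78
position: [0.5297, -0.0093, 0.0303]
tcp_rot: [-0.001, 0.523, 0.852, -0.0]
ft_force: [-0.2, -0.1, 0.7]
grip_width: 0.848
```

Call:
servo_tool --moves '[[[0, 0, 0], [0, 0, 0], 0.1], [[0, 0, 0], [0, 0, 0], 0.3], [[0, 0, 0], [0, 0, 0], 1], [[0, 0, 0], [0, 0, 0], 1], [[0, 0, 0], [0, 0, 0], 1], [[0, 0, 0], [0, 0, 0], 1]]'

```text
time: 3.28
position: [0.5309, -0.0103, 0.0328]
tcp_rot: [0.001, 0.524, 0.852, 0.001]
ft_force: [-1.0, 1.8, 7.2]
grip_width: 0.511
```

Call:
servo_tool --moves '[[[0, 0, -0.01], [0, 0, 0], 1], [[0, 0, -0.04], [0, 0, 0], 1], [[0, 0, -0.08], [0, 0, 0], 1], [[0, 0, -0.12], [0, 0, 0], 1], [[0, 0, -0.12], [0, 0, 0], 1]]'

```text
time: 3.7
position: [0.5327, -0.0107, 0.1598]
tcp_rot: [0.005, 0.524, 0.852, 0.003]
ft_force: [2.0, -0.3, 0.9]
grip_width: 0.512
```

```bash
python3 - <<'E'
from h import *
ctrl.camera("wrist");im,C=shot("wrist","held")
o=ctrl.get_obs();print(o["position"],o["ft_force"],o["grip_width"],ctrl.tips_ahead)
p=[.54834,.29994,-.2946]
t=body(p,[[-.012-.004,0,0]])[0];print(t)
go([t[0],t[1],.15],p[2]+np.pi/2)
s=cv2.imread("pics/held.png")[200:480,140:520]
cv2.imwrite("pics/heldv.png",s)
E
```

```text
[ 0.53062418 -0.01056359  0.15366513] [-0.44636648 -0.76996475 -1.46532661] 0.506636328313129 0.025
[0.53302931 0.30458571 0.        ]
shift [0.2802, 0.1443, 0.0035] turn [0.0043, 0.0008, 0.7627]
```

View pics/heldv.png

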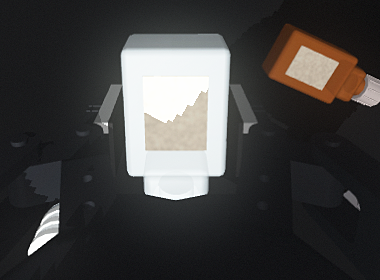

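Call:
servo_tool --moves '[[[0.28, 0.144, 0.003], [0.004, 0, 0.763], 1], [[0.28, 0.144, 0.003], [0.004, 0, 0.763], 1], [[0.28, 0.144, 0.003], [0.004, 0, 0.763], 1], [[0.28, 0.144, 0.003], [0.004, 0, 0.763], 1], [[0.28, 0.144, 0.003], [0.004, 0, 0.763], 1], [[0.28, 0.144, 0.003], [0.004, 0, 0.763], 1], [[0.28, 0.144, 0.003], [0.004, 0, 0.763], 1], [[0.28, 0.144, 0.003], [0.004, 0, 0.763], 1], [[0.28, 0.144, 0.003], [0.004, 0, 0.763], 1], [[0.28, 0.144, 0.003], [0.004, 0, 0.763], 1]]'

```text
time: 4.63
position: [0.5311, 0.3061, 0.1468]
tcp_rot: [-0.001, 0.802, 0.597, -0.003]
ft_force: [0.2, 0.2, -0.5]
grip_width: 0.503
```

```bash
python3 - <<'E'
from h import *
ctrl.camera("wrist");im,C=shot("wrist","overbase")
o=ctrl.get_obs();print(o["time"],o["position"],o["ft_force"],o["grip_width"])
p=[.54834,.29994,-.2946]
t=body(p,[[-.016,0,0]])[0]
go([t[0],t[1],.0535],p[2]+np.pi/2)
E
```

```text
4.7333 [0.53179384 0.30367941 0.14733053] [ 0.44591342 -0.47907207  0.14237407] 0.5060652670176108
shift [0.0015, 0.0014, 0.0938] turn [-0.0049, 0.0029, 0.0001]
```

Call:
servo_tool --moves '[[[0.0015, 0.0015, 0.035], [-0.004, 0.002, 0], 1], [[0.0015, 0.0015, 0.065], [-0.004, 0.002, 0], 1], [[0.0015, 0.0015, 0.082], [-0.004, 0.002, 0], 1], [[0.0015, 0.0015, 0.09], [-0.004, 0.002, 0], 1], [[0.0015, 0.0015, 0.093], [-0.004, 0.002, 0], 1], [[0.0015, 0.0015, 0.0945], [-0.004, 0.002, 0], 1], [[0.0015, 0.0015, 0.0945], [-0.004, 0.002, 0], 1]]'

```text
time: 5.32
position: [0.5343, 0.3051, 0.0548]
tcp_rot: [0.0, 0.803, 0.595, 0.001]
ft_force: [-0.3, 0.4, -0.4]
grip_width: 0.509
```

Call:
servo_tool --moves '[[[0, 0, 0.001], [0, 0, 0], 1], [[0, 0, 0.002], [0, 0, 0], 1]]'

```text
time: 5.48
position: [0.5342, 0.3055, 0.0529]
tcp_rot: [0.0, 0.803, 0.596, 0.001]
ft_force: [-1.0, 1.2, 5.0]
grip_width: 0.508
```

Call:
servo_tool --moves '[[[0, 0, 0], [0, 0, 0], -0.05], [[0, 0, 0], [0, 0, 0], -0.2], [[0, 0, 0], [0, 0, 0], -0.3], [[0, 0, 0], [0, 0, 0], -0.3], [[0, 0, -0.02], [0, 0, 0], -0.3], [[0, 0, -0.06], [0, 0, 0], -0.3], [[0, 0, -0.1], [0, 0, 0], -0.5], [[0, 0, -0.14], [0, 0, 0], -0.7], [[0, 0, -0.18], [0, 0, 0], -0.7], [[0, 0, -0.2], [0, 0, 0], -0.7]]'

```text
time: 6.32
position: [0.5342, 0.3056, 0.2575]
tcp_rot: [0.001, 0.803, 0.596, 0.003]
ft_force: [0.4, -0.0, 1.1]
grip_width: 0.852
```

```bash
python3 - <<'E'
from h import *
ctrl.camera("wrist");ctrl.camera("wrist");im,C=shot("wrist","base2")
o=ctrl.get_obs();print(o["time"],o["position"],o["ft_force"],o["grip_width"])
p=[.54834,.29994,-.2946]
X=np.array([[-82,-60,45],[-82,60,45],[82,-60,45],[82,60,45]])/1000
for u in w2px(C,body(p,X)):cv2.circle(im,tuple(int(round(v)) for v in u),3,(0,0,255),1)
cv2.imwrite("pics/base2v.png",cv2.resize(im[60:360,120:520],None,fx=2,fy=2,interpolation=cv2.INTER_CUBIC))
go([.513,-.243,.25],1.54)
E
```

```text
6.4667 [0.53388066 0.3054259  0.25347174] [ 0.33034855  0.33711694 -0.55598485] 0.8460606023003365
shift [-0.5309, 0.1393, 0.0024] turn [0.0031, -0.0023, -0.2639]
```

View pics/base2v.png

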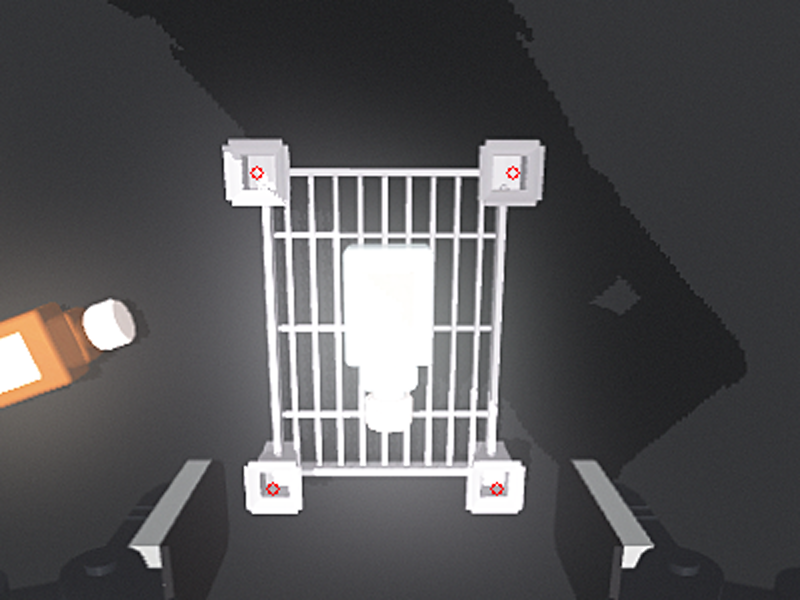

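Call:
servo_tool --moves '[[[-0.4, 0.105, -0.03], [0.003, -0.002, -0.264], -0.7], [[-0.4, 0.105, -0.03], [0.003, -0.002, -0.264], -0.7], [[-0.4, 0.105, -0.03], [0.003, -0.002, -0.264], -0.7], [[-0.4, 0.105, -0.03], [0.003, -0.002, -0.264], -0.7], [[-0.4, 0.105, -0.03], [0.003, -0.002, -0.264], -0.7], [[-0.4, 0.105, -0.03], [0.003, -0.002, -0.264], -0.7], [[-0.4, 0.105, -0.03], [0.003, -0.002, -0.264], -0.7], [[-0.4, 0.105, -0.03], [0.003, -0.002, -0.264], -0.7], [[-0.4, 0.105, -0.03], [0.003, -0.002, -0.264], -0.7], [[-0.4, 0.105, -0.03], [0.003, -0.002, -0.264], -0.7]]'

```text
time: 7.3
position: [0.517, -0.1097, 0.2803]
tcp_rot: [-0.002, 0.718, 0.696, -0.002]
ft_force: [1.1, 0.2, 0.3]
grip_width: 0.852
```

```bash
python3 - <<'E'
from h import *
im,C=old("wrist","base2")
X=np.array([[-82,-60,45],[-82,60,45],[82,-60,45],[82,60,45]])/1000
uv=[(120+a/2,60+b/2) for a,b in[(256,173),(512,173),(274,487),(496,487)]]
r=fit([(C,X,uv)],[.5485,.2955,-.295]);print(r.x,r.fun.round(1))
go([.513,-.243,.28],1.54)
E
```

```text
[ 0.54873739  0.29994629 -0.29345822] [ 0.2 -0.4 -0.2 -0.5 -0.3  0.8  0.2  0.5]
shift [-0.1334, 0.0001, 0.0003] turn [-0.0049, 0.0006, 0.0001]
```

Call:
servo_tool --moves '[[[-0.04, 0, 0], [-0.004, 0, 0], -0.7], [[-0.08, 0, 0], [-0.004, 0, 0], -0.7], [[-0.115, 0, 0], [-0.004, 0, 0], -0.7], [[-0.133, 0, 0], [-0.004, 0, 0], -0.7], [[-0.133, 0, 0], [-0.004, 0, 0], -0.7]]'

```text
time: 7.72
position: [0.5128, -0.244, 0.2796]
tcp_rot: [-0.0, 0.719, 0.695, -0.001]
ft_force: [-0.2, 1.1, 0.7]
grip_width: 0.853
```

```bash
python3 - <<'E'
from h import *
ctrl.camera("wrist");ctrl.camera("wrist");im,C=shot("wrist","top1")
o=ctrl.get_obs();print(o["time"],o["position"],o["tcp_rot"])
cv2.imwrite("pics/top1v.png",cv2.resize(im[60:360,120:520],None,fx=2,fy=2,interpolation=cv2.INTER_CUBIC))
E
```

```text
7.8667 [ 0.51356277 -0.2401948   0.28054826] [-1.29470689e-04  7.17917581e-01  6.96128073e-01 -1.91300799e-04]
```

View pics/top1v.png

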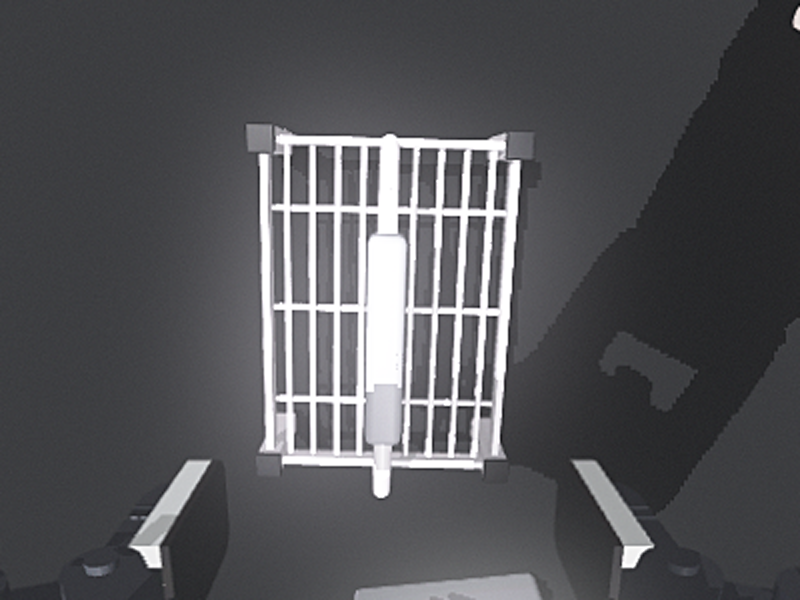

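```bash
python3 - <<'E'
from h import *
im,C=old("wrist","top1")
X=np.array([[-82,-60,73],[-82,60,73],[82,-60,73],[82,60,73],[-45,0,132],[45,0,132]])/1000
uv=[(120+a/2,60+b/2) for a,b in[(259,138),(520,146),(269,464),(495,468),(388,235),(383.5,443)]]
r=fit([(C,X,uv)],[.513,-.244,-.03]);p=r.x;print(p,r.fun.round(1))
r=fit([(C,X[:4],uv[:4])],[.513,-.244,-.03]);print(r.x,r.fun.round(1))
r=fit([(C,X,uv)],[.513,-.244,-.03,0]);print(r.x,r.fun.round(1))
go([p[0],p[1],.127],p[2]+np.pi/2)
E
```

```text
[ 0.51300425 -0.24277896 -0.05513283] [ 0.1 -0.5  0.2 -1.2 -0.5  0.8  0.8  1.3 -0.1 -0.7 -0.3  2.4]
[ 0.51314952 -0.24295471 -0.05614245] [ 0.  -0.4  0.1 -1.  -0.7  0.9  0.5  1.5]
[ 0.51354649 -0.24280772 -0.05591877 -0.00393804] [ 1.   0.2 -0.6 -0.4  0.1 -0.4  0.1  0.2 -0.1 -0.5 -0.3  1.2]
shift [-0.0026, -0.0004, 0.1535] turn [-0.0005, 0.0001, 0.0243]
```

Call:
servo_tool --moves '[[[-0.0026, -0.0004, 0.04], [0, 0, 0.0245], -0.3], [[-0.0026, -0.0004, 0.08], [0, 0, 0.0245], -0.3], [[-0.0026, -0.0004, 0.12], [0, 0, 0.0245], -0.3], [[-0.0026, -0.0004, 0.145], [0, 0, 0.0245], -0.3], [[-0.0026, -0.0004, 0.1525], [0, 0, 0.0245], -0.3], [[-0.0026, -0.0004, 0.1525], [0, 0, 0.0245], -0.3], [[-0.0026, -0.0004, 0.1525], [0, 0, 0.0245], 0.3], [[-0.0026, -0.0004, 0.1525], [0, 0, 0.0245], 0.5]]' --grip_force 80

```text
time: 8.53
position: [0.5144, -0.2436, 0.1314]
tcp_rot: [0.002, 0.726, 0.687, 0.001]
ft_force: [0.2, 0.2, -0.5]
grip_width: 0.375
```

Call:
servo_tool --moves '[[[0, 0, 0], [0, 0, 0], 0.6], [[0, 0, 0], [0, 0, 0], 0.65], [[0, 0, 0], [0, 0, 0], 1], [[0, 0, 0], [0, 0, 0], 1], [[0, 0, 0], [0, 0, 0], 1], [[0, 0, 0], [0, 0, 0], 1]]'

```text
time: 9.03
position: [0.5141, -0.2437, 0.1312]
tcp_rot: [0.002, 0.726, 0.687, 0.001]
ft_force: [-0.8, 1.5, 8.1]
grip_width: 0.171
```

Call:
servo_tool --moves '[[[0, 0, -0.004], [0, 0, 0], 1], [[0, 0, -0.01], [0, 0, 0], 1], [[0, 0, -0.03], [0, 0, 0], 1], [[0, 0, -0.06], [0, 0, 0], 1], [[0, 0, -0.09], [0, 0, 0], 1], [[0, 0, -0.11], [0, 0, 0], 1], [[0, 0, -0.12], [0, 0, 0], 1], [[0, 0, -0.12], [0, 0, 0], 1]]'

```text
time: 9.7
position: [0.5137, -0.2436, 0.2515]
tcp_rot: [0.003, 0.726, 0.687, 0.001]
ft_force: [0.9, 0.3, -3.9]
grip_width: 0.168
```

```bash
python3 - <<'E'
from h import *
for i in range(3):
    im,C=shot("wrist",f"lift{i}");o=ctrl.get_obs();print(o["time"],o["position"],o["tcp_rot"].round(4),o["ft_force"].round(1),o["moment"].round(3),o["grip_width"])
cv2.imwrite("pics/liftv.png",cv2.resize(im[60:460,120:520],None,fx=1.5,fy=1.5,interpolation=cv2.INTER_CUBIC))
E
```

```text
9.75 [ 0.51324789 -0.24334108  0.24939045] [1.200e-03 7.264e-01 6.873e-01 1.000e-04] [-0.5  1.3 -6.3] [-0.003  0.001 -0.005] 0.16630513250779586
9.8 [ 0.51293528 -0.24319272  0.24806926] [ 1.000e-04  7.264e-01  6.873e-01 -2.000e-04] [ 0.2  1.  -5.1] [-0.002 -0.027  0.046] 0.16699232316888957
9.85 [ 0.51281748 -0.2430936   0.24748452] [-4.000e-04  7.264e-01  6.873e-01 -4.000e-04] [-0.5  0.5 -6.3] [-0.042 -0.033 -0.006] 0.17066630594606225
```

View pics/liftv.png

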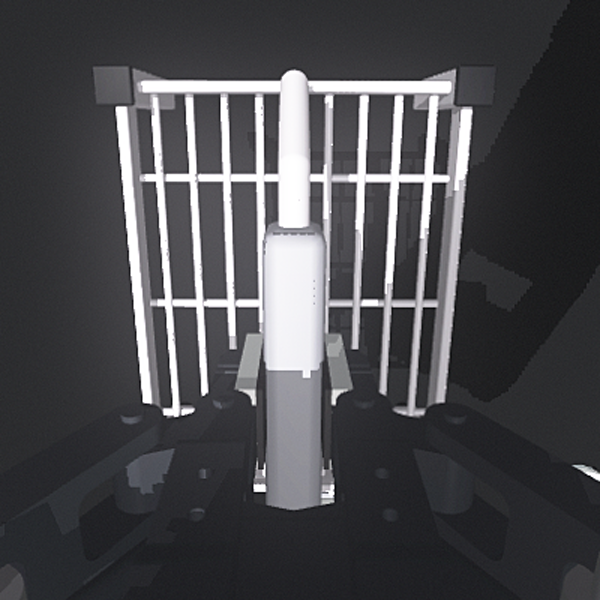

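```bash
python3 - <<'E'
from h import *
im,C=old("wrist","lift2")
X=np.array([[-82,-60,73],[-82,60,73],[-45,0,132],[-82,-60,73],[-82,60,73]])/1000
uv=[(120+a/1.5,60+b/1.5) for a,b in[(113,85),(474,85),(297,231)]]
r=fit([(C,X[:3],uv)],[.513,-.243,-.05,.12]);f=r.x;print(f,r.fun.round(1))
v=np.load("pics/lift2.npy");c,s=np.cos(-f[2]),np.sin(-f[2])
T=tool(dict(position=v[:3],tcp_rot=v[3:]));d=v[:2]-f[:2]
print("tcp in frame",np.array([[c,-s],[s,c]])@d, "dz",v[2]-f[3],"tool x ang",np.arctan2(T[1,0],T[0,0])-f[2]-np.pi/2)
base=[.5486,.2999,-.294]
go([base[0],base[1],.25],base[2]+np.pi/2)
E
```

```text
[ 0.51202745 -0.24229312 -0.05179912  0.11526085] [ 0.3  0.6  0.9  0.  -0.9 -0.4]
tcp in frame [ 0.00095319 -0.00085139] dz 0.1328084096867813 tool x ang -0.00354031093671181
shift [0.5441, 0.0057, -0.0025] turn [-0.0011, 0.0001, 0.2387]
```

Call:
servo_tool --moves '[[[0.015, 0, 0], [0, 0, 0.01], 1], [[0.04, 0, 0], [0, 0, 0.03], 1], [[0.075, 0.001, 0], [0, 0, 0.05], 1], [[0.11, 0.001, 0], [0, 0, 0.08], 1], [[0.15, 0.002, 0], [0, 0, 0.11], 1], [[0.19, 0.002, 0], [0, 0, 0.14], 1], [[0.23, 0.003, 0], [0, 0, 0.17], 1], [[0.27, 0.003, 0], [0, 0, 0.2], 1], [[0.31, 0.003, 0], [0, 0, 0.22], 1], [[0.35, 0.004, 0], [0, 0, 0.239], 1]]'

```text
time: 10.68
position: [0.5358, 0.1078, 0.2472]
tcp_rot: [0.0, 0.803, 0.595, -0.001]
ft_force: [1.6, -0.9, -4.2]
grip_width: 0.173
```

```bash
python3 - <<'E'
from h import *
ctrl.camera("wrist");ctrl.camera("wrist")
o=ctrl.get_obs();print(o["time"],o["position"],o["ft_force"])
base=[.5486,.2999,-.294]
go([base[0],base[1],.25],base[2]+np.pi/2)
E
```

```text
10.7833 [0.53592776 0.11071207 0.24695954] [-0.13695337 -0.57180454 -5.35575177]
shift [0.1849, -0.042, -0.0031] turn [-0.0014, 0.0008, 0.004]
```

Call:
servo_tool --moves '[[[0.03, -0.007, 0], [0, 0, 0.004], 1], [[0.065, -0.015, 0], [0, 0, 0.004], 1], [[0.105, -0.024, 0], [0, 0, 0.004], 1], [[0.14, -0.032, 0], [0, 0, 0.004], 1], [[0.17, -0.039, 0.01], [0, 0, 0.004], 1], [[0.185, -0.042, 0.02], [0, 0, 0.004], 1], [[0.185, -0.042, 0.035], [0, 0, 0.004], 1], [[0.185, -0.042, 0.045], [0, 0, 0.004], 1], [[0.185, -0.042, 0.048], [0, 0, 0.004], 1], [[0.185, -0.042, 0.048], [0, 0, 0.004], 1]]'

```text
time: 11.62
position: [0.5499, 0.2942, 0.1991]
tcp_rot: [0.001, 0.805, 0.594, -0.001]
ft_force: [-0.1, -0.8, -4.8]
grip_width: 0.169
```

```bash
python3 - <<'E'
from h import *
ctrl.camera("wrist");ctrl.camera("wrist");ctrl.camera("wrist")
w,_=shot("wrist","hov_w");t,_=shot("top","hov_t");s,_=shot("scene","hov_s")
o=ctrl.get_obs();print(o["time"],o["position"],o["tcp_rot"].round(4),o["ft_force"])
base=[.5486,.2999,-.294]
go([base[0],base[1],.2],base[2]+np.pi/2)
out=np.zeros((600,800,3),np.uint8)
r=lambda im,x,y,w,h,s:cv2.resize(im[y:y+h,x:x+w],(w*s,h*s),interpolation=cv2.INTER_CUBIC)
out[:,:400]=r(t,130,190,100,150,4); out[:300,400:]=r(s,390,130,100,75,4)[:300]
out[300:,400:]=r(s,390,205,100,75,4)
cv2.imwrite("pics/hovv.png",out)
E
```

```text
11.9167 [0.5504248  0.29484415 0.20143377] [1.000e-03 8.045e-01 5.940e-01 7.000e-04] [ 0.15186116 -0.74586377 -5.21798167]
shift [0.0043, -0.0032, 0.0014] turn [0.0024, -0.0, -0.0047]
```

View pics/hovv.png

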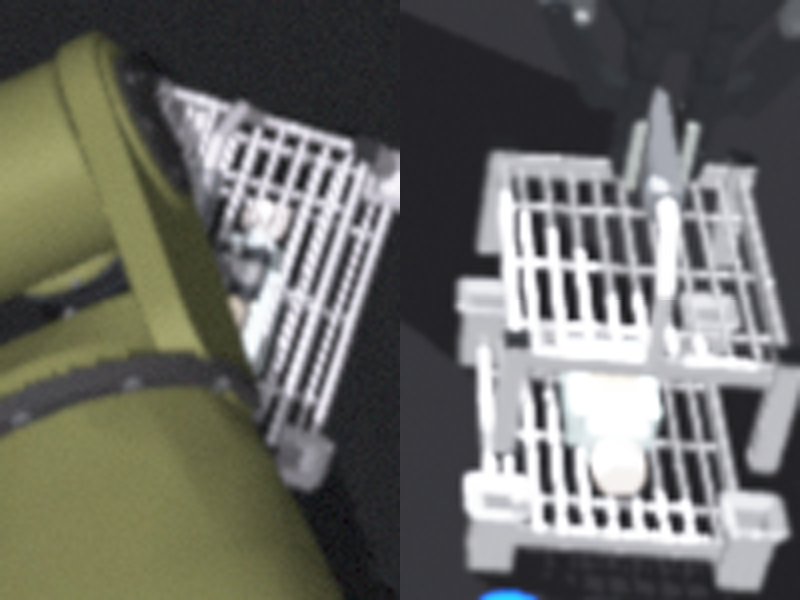

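```bash
python3 - <<'E'
from h import *
S=cam("scene");q=lambda uv:np.c_[400+4*(uv[:,0]-390),4*(uv[:,1]-130)].round(0).tolist()
X=np.array([[82,-60,45],[82,60,45],[-82,-60,45],[-82,60,45]])/1000
o=[(498,496),(752,517),(482,294),(711,313)]
uv=[(390+(a-400)/4,130+b/4) for a,b in o]
r=fit([(S,X,uv)],[.5485,.2955,-.295]);print("scene base",r.x,r.fun.round(1))
for b in([.5486,.2999,-.294],[.548,.2953,-.296]):print(q(w2px(S,body(b,X))))
ob=ctrl.get_obs();T=tool(ob);yaw=np.arctan2(T[1,0],T[0,0])-np.pi/2;print("yaw",yaw)
F=[ob["position"][0],ob["position"][1],yaw,ob["position"][2]-.1312]
G=np.array([[82,-60,8],[82,60,8],[-82,-60,73],[-82,60,73],[82,-60,73],[82,60,73],[45,0,132]])/1000
print("frame",q(w2px(S,body(F,G))))
print("feet z0",q(w2px(S,body(F,G*[1,1,0]))))
# overlay on upscaled crop for front feet/cups
s=cv2.imread("pics/hov_s.png")[200:275,400:500];s=cv2.resize(s,(800,600),interpolation=cv2.INTER_CUBIC)
def dr(P,c):
    for a,b in w2px(S,P):cv2.drawMarker(s,(int((a-400)*8+4),int((b-200)*8+4)),c,cv2.MARKER_CROSS,14,1)
dr(body(F,[[.082+i*.006,k*.06+j*.006,.008] for k in(1,-1) for i in(1,-1) for j in(1,-1)]),(0,0,255))
sq=[[m*.082+i*.015,k*.06+j*.015,.045] for m in(1,-1) for k in(1,-1) for i in(1,-1) for j in(1,-1)]
dr(body([.5486,.2999,-.294],sq),(0,255,0));dr(body([.548,.2953,-.296],sq),(255,128,0))
cv2.imwrite("pics/ov.png",s)
E
```

```text
scene base [ 0.54954812  0.29889484 -0.29868123] [-0.2  0.2 -0.1 -0.3  1.   0.7 -0.4 -0.4]
[[499.0, 496.0], [753.0, 514.0], [486.0, 296.0], [710.0, 310.0]]
[[490.0, 496.0], [743.0, 514.0], [478.0, 296.0], [702.0, 310.0]]
yaw -0.2987350621780429
frame [[499.0, 447.0], [759.0, 466.0], [503.0, 145.0], [742.0, 158.0], [517.0, 338.0], [791.0, 356.0], [669.0, 190.0]]
feet z0 [[497.0, 460.0], [756.0, 479.0], [485.0, 261.0], [713.0, 275.0], [497.0, 460.0], [756.0, 479.0], [618.0, 419.0]]
```

View pics/ov.png

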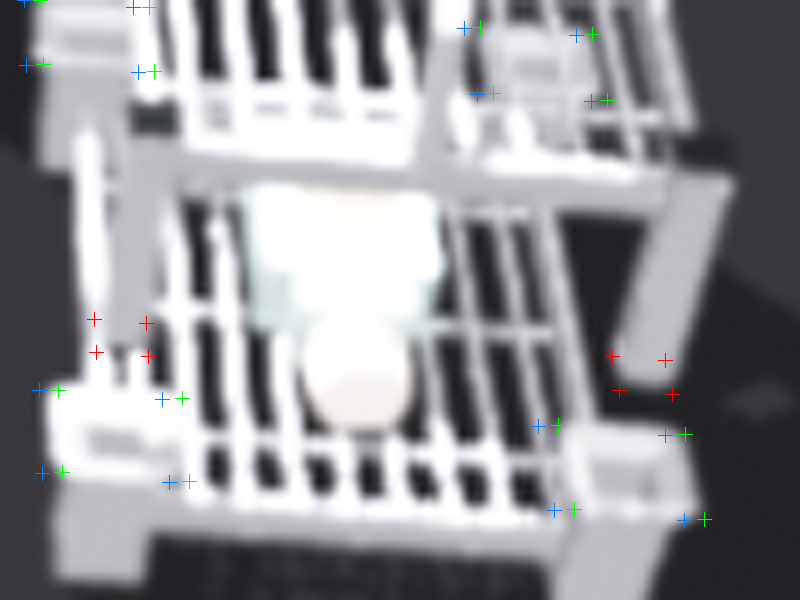

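Call:
servo_tool --moves '[[[0.004, -0.0027, 0.002], [0.002, 0, -0.004], 1], [[0.004, -0.0027, 0.006], [0.002, 0, -0.004], 1], [[0.004, -0.0027, 0.012], [0.002, 0, -0.004], 1], [[0.004, -0.0027, 0.018], [0.002, 0, -0.004], 1], [[0.004, -0.0027, 0.02], [0.002, 0, -0.004], 1], [[0.004, -0.0027, 0.02], [0.002, 0, -0.004], 1]]'

```text
time: 12.42
position: [0.5485, 0.2995, 0.1795]
tcp_rot: [-0.0, 0.803, 0.596, -0.001]
ft_force: [-0.5, -0.6, -4.7]
grip_width: 0.172
```

```bash
python3 - <<'E'
from h import *
for i in range(3):ctrl.camera("scene")
s,_=shot("scene","near_s")
o=ctrl.get_obs();print(o["time"],o["position"],o["tcp_rot"].round(4),o["ft_force"],o["moment"].round(3))
go([.549,.2995,.18],-.295+np.pi/2)
E
```

```text
12.6167 [0.54890381 0.29967952 0.18089548] [ 1.000e-04  8.032e-01  5.958e-01 -2.000e-04] [ 0.79209886 -0.23658101 -4.53422201] [ 0.005 -0.025 -0.   ]
shift [-0.0001, 0.0001, 0.0009] turn [-0.0002, 0.0005, 0.0006]
```

Call:
servo_tool --moves '[[[0, 0, 0.002], [0, 0, 0], 1], [[0, 0, 0.004], [0, 0, 0], 1], [[0, 0, 0.006], [0, 0, 0], 1], [[0, 0, 0.008], [0, 0, 0], 1], [[0, 0, 0.009], [0, 0, 0], 1], [[0, 0, 0.01], [0, 0, 0], 1], [[0, 0, 0.01], [0, 0, 0], 1]]'

```text
time: 13.2
position: [0.5487, 0.2996, 0.1704]
tcp_rot: [0.0, 0.803, 0.596, -0.001]
ft_force: [0.4, -0.1, -5.3]
grip_width: 0.172
```

Call:
servo_tool --moves '[[[0, 0, 0.002], [0, 0, 0], 1], [[0, 0, 0.004], [0, 0, 0], 1], [[0, 0, 0.005], [0, 0, 0], 1], [[0, 0, 0.005], [0, 0, 0], 1]]'

```text
time: 13.53
position: [0.5487, 0.2996, 0.1653]
tcp_rot: [-0.0, 0.803, 0.596, -0.001]
ft_force: [0.1, -0.5, -4.9]
grip_width: 0.17
```

Call:
servo_tool --moves '[[[0, 0, 0.002], [0, 0, 0], 1], [[0, 0, 0.004], [0, 0, 0], 1], [[0, 0, 0.006], [0, 0, 0], 1], [[0, 0, 0.007], [0, 0, 0], 1], [[0, 0, 0.007], [0, 0, 0], 1]]'

```text
time: 13.95
position: [0.5487, 0.2996, 0.1582]
tcp_rot: [-0.0, 0.803, 0.596, -0.001]
ft_force: [0.1, -0.6, -4.8]
grip_width: 0.169
```

Call:
servo_tool --moves '[[[0, 0, 0.001], [0, 0, 0], 1], [[0, 0, 0.002], [0, 0, 0], 1], [[0, 0, 0.002], [0, 0, 0], 1]]'

```text
time: 14.2
position: [0.5487, 0.2996, 0.1565]
tcp_rot: [0.0, 0.803, 0.596, -0.001]
ft_force: [0.3, -0.2, -4.8]
grip_width: 0.168
```

Call:
servo_tool --moves '[[[0, 0, 0.0005], [0, 0, 0], 1], [[0, 0, 0.001], [0, 0, 0], 1], [[0, 0, 0.001], [0, 0, 0], 1]]'

```text
time: 14.45
position: [0.5488, 0.2997, 0.1557]
tcp_rot: [0.0, 0.803, 0.596, -0.0]
ft_force: [0.4, 0.3, -4.7]
grip_width: 0.175
```

Call:
servo_tool --moves '[[[0, 0, 0.0005], [0, 0, 0], 1], [[0, 0, 0.001], [0, 0, 0], 1], [[0, 0, 0.001], [0, 0, 0], 1]]'

```text
time: 14.7
position: [0.5487, 0.2998, 0.1554]
tcp_rot: [-0.0, 0.803, 0.596, -0.0]
ft_force: [-4.9, -0.6, 2.7]
grip_width: 0.169
```

Call:
servo_tool --moves '[[[0, 0, 0.0005], [0, 0, 0], 1], [[0, 0, 0.0005], [0, 0, 0], 1]]'

```text
time: 14.87
position: [0.5487, 0.2999, 0.1553]
tcp_rot: [-0.0, 0.803, 0.596, -0.0]
ft_force: [-6.4, -0.7, 5.3]
grip_width: 0.167
```

```bash
python3 - <<'E'
from h import *
o=ctrl.get_obs();print(o["time"],o["position"],o["tcp_rot"].round(4),o["ft_force"].round(1),o["moment"].round(3))
# scene pose of the frame from dark post tops: template-track cannot view, so compare with prediction
s,S=shot("scene","home_s")
G=np.array([[82,-60,73],[82,60,73],[-82,-60,73],[-82,60,73]])/1000
print(w2px(S,body([.549,.2995,-.295,.024],G)).round(1).tolist())
u=w2px(S,body([.549,.2995,-.295,.024],G))
g=cv2.cvtColor(s,cv2.COLOR_BGR2GRAY)
for a,b in u[:2].round().astype(int):print(g[b-7:b+8,a-7:a+8])
E
```

```text
14.8667 [0.54869103 0.29986933 0.15527489] [-0.      0.8031  0.5959 -0.    ] [-6.4 -0.7  5.3] [-0.282  0.987 -0.05 ]
[[418.3, 233.4], [484.2, 237.9], [414.6, 184.3], [472.4, 187.7]]
[[254 242 154 189 238 252 255 253 187 185 251 254 195  63  78]
 [254 244 154 181 236 252 255 254 223 203 250 254 202  82  92]
 [255 250 162 156 227 253 255 255 249 239 252 254 228 179 189]
 [255 254 183 130 205 251 255 254 243 234 252 254 244 238 245]
 [255 254 186 102 164 232 251 246 191 185 245 253 233 201 212]
 [255 254 182  76 103 150 183 173 112 121 206 238 199 121 110]
 [254 253 181  64  67  82  92  89  74  93 168 225 211 116  63]
 [254 253 183  68  68  71  69  69  68  89 167 234 236 143  60]
 [254 253 185  78  80  80  78  74  71  87 172 246 251 196 110]
 [253 252 186 106 121 113 106 102  97 101 166 245 254 244 228]
 [252 252 202 159 170 162 157 157 158 161 188 240 253 254 253]
 [250 252 228 208 198 186 183 184 185 189 197 221 239 245 245]
 [248 252 229 202 197 191 189 190 191 192 193 196 203 206 205]
 [248 252 225 185 190 191 191 190 190 190 189 189 189 188 188]
 [248 253 228 186 190 191 191 191 19
[... 273 characters left out ...]
6  51]
 [104  66  91 102 114 120  86  51  39  37  36  37  36  37  42]
 [115  56  76  79  66  59  50  42  39  39  38  36  35  36  37]
 [124  58  73  88  61  42  40  40  38  39  39  36  35  35  35]
 [160 100  96 107  74  46  43  43  43  42  41  36  35  36  35]
 [209 174 159 140 102  82  80  80  74  69  58  43  36  35  36]
 [217 205 196 167 143 142 147 146 136 124  97  58  38  35  35]
 [201 200 193 172 171 176 180 180 175 165 129  73  40  36  36]
 [194 192 184 171 181 188 190 190 189 175 124  66  38  36  35]
 [193 191 180 173 184 190 191 191 189 171 109  52  37  35  35]
 [184 185 174 178 187 191 191 191 186 154  90  45  36  36  35]
 [134 159 165 181 189 191 191 191 179 129  68  40  36  36  36]]
```

Call:
servo_tool --moves '[[[0, -0.0005, 0], [0, 0, 0], 1], [[0, -0.001, 0], [0, 0, 0], 1], [[0, -0.001, 0], [0, 0, 0], 1]]'

```text
time: 15.17
position: [0.5485, 0.2999, 0.1552]
tcp_rot: [0.001, 0.803, 0.596, 0.001]
ft_force: [-0.5, -1.7, 6.8]
grip_width: 0.17
```

```bash
python3 - <<'E'
from h import *
o=ctrl.get_obs();print(o["time"],o["position"],o["tcp_rot"].round(4),o["ft_force"].round(1),o["moment"].round(3))
E
```

```text
15.1667 [0.54845841 0.29987305 0.155244  ] [6.000e-04 8.032e-01 5.957e-01 7.000e-04] [-0.5 -1.7  6.8] [-0.52 -0.06 -0.04]
```

Call:
servo_tool --moves '[[[0, 0, 0], [0, 0, 0], 1], [[0, 0, 0], [0, 0, 0], 1], [[0, 0, 0], [0, 0, 0], 0.6], [[0, 0, 0], [0, 0, 0], 0.5], [[0, 0, 0], [0, 0, 0], 0.3], [[0, 0, 0], [0, 0, 0], 0], [[0, 0, 0], [0, 0, 0], -0.1], [[0, 0, 0], [0, 0, 0], -0.1]]' --grip_force 20

```text
time: 15.83
position: [0.5478, 0.2999, 0.154]
tcp_rot: [0.0, 0.803, 0.596, -0.001]
ft_force: [-0.0, -1.0, -0.0]
grip_width: 0.551
```

```bash
python3 - <<'E'
from h import *
o=ctrl.get_obs();print(o["time"],o["position"],o["grip_width"],o["ft_force"].round(1),o["moment"].round(3))
s,S=shot("scene","rel_s")
E
```

```text
15.8333 [0.54778804 0.29994175 0.154027  ] 0.5511850460527183 [-0. -1. -0.] [ 0.004 -0.012  0.02 ]
```

Free of the handle. Now I retreat straight up, back the arm off, and check numerically (no viewings left).

Call:
servo_tool --moves '[[[0, 0, -0.01], [0, 0, 0], -0.1], [[0, 0, -0.03], [0, 0, 0], -0.1], [[0, 0, -0.06], [0, 0, 0], -0.1], [[0, 0, -0.1], [0, 0, 0], -0.1], [[0, 0, -0.13], [0, 0, 0], -0.1], [[0, 0, -0.14], [0, 0, 0], -0.1], [[0, 0, -0.14], [0, 0, 0], -0.1]]'

```text
time: 16.47
position: [0.5484, 0.3003, 0.298]
tcp_rot: [0.001, 0.803, 0.596, 0.002]
ft_force: [0.3, -0.7, -0.3]
grip_width: 0.549
```

```bash
python3 - <<'E'
from h import *
ctrl.camera("wrist");ctrl.camera("wrist")
w,W=shot("wrist","end_w");s,S=shot("scene","end_s");o=ctrl.get_obs();print(o["time"],o["position"],o["ft_force"].round(1))
# predicted home positions of post tops (dark 12 mm squares): dark-blob centroid near each, in wrist and scene
G=np.array([[x,y,73] for x in(82,-82) for y in(-60,60)])/1000
F=[.549,.2995,-.295,.024]
for n,im,C in(("wrist",w,W),("scene",s,S)):
    g=cv2.GaussianBlur(cv2.cvtColor(im,cv2.COLOR_BGR2GRAY),(3,3),0)
    for X in G:
        c=np.array([[i,j,0] for i in(-.006,.006) for j in(-.006,.006)])[[0,1,3,2]]+X
        q=w2px(C,body(F,c)).astype(np.float32);ctr=q.mean(0)
        # best offset by template: dark inside, brighter ring at rim level -> NCC with square mask
        h=16 if n=="wrist" else 9;x0,y0=np.round(ctr).astype(int)-2*h
        P=g[max(y0,0):y0+4*h,x0:x0+4*h]
        t=np.full((2*h,2*h),255,np.uint8);cv2.fillConvexPoly(t,np.round(q-ctr+h).astype(int),50)
        m=cv2.matchTemplate(P,t,cv2.TM_CCOEFF_NORMED);_,v,_,l=cv2.minMaxLoc(m);print(n,X[:2],"pred",ctr.round(1),"off",(l[0]-h,l[1]-h),round(v,2))
# base unmoved: phase/difference of scene cups before and after
b=cv2.imread("pics/scene0.png");
for n,(x,y,ww,hh) in dict(frontcupL=(403,245,24,30),frontcupR=(466,250,22,28),bottle=(388,275,50,75),dish=(288,318,44,46),tipbox=(142,315,92,78)).items():
    t=cv2.cvtColor(b[y:y+hh,x:x+ww],cv2.COLOR_BGR2GRAY);P=cv2.cvtColor(s[y-6:y+hh+6,x-6:x+ww+6],cv2.COLOR_BGR2GRAY)
    _,v,_,l=cv2.minMaxLoc(cv2.matchTemplate(P,t,cv2.TM_CCOEFF_NORMED));print(n,(l[0]-6,l[1]-6),round(v,3))
E
```

```text
16.6667 [0.54753931 0.29980537 0.29222182] [-0.4  0.5  0.9]
wrist [ 0.082 -0.06 ] pred [256.3 300.1] off (2, 1) 0.31
wrist [0.082 0.06 ] pred [373.8 300.3] off (-1, 3) 0.32
wrist [-0.082 -0.06 ] pred [247.9 131.6] off (1, -2) 0.37
wrist [-0.082  0.06 ] pred [382.9 131.8] off (0, -2) 0.3
scene [ 0.082 -0.06 ] pred [418.3 233.5] off (0, 0) 0.6
scene [0.082 0.06 ] pred [484.2 238. ] off (-9, 9) 0.41
scene [-0.082 -0.06 ] pred [414.6 184.3] off (9, -1) 0.23
scene [-0.082  0.06 ] pred [472.4 187.7] off (-9, 9) 0.49
frontcupL (0, 0) 0.939
frontcupR (0, 0) 0.871
bottle (0, 0) 0.999
dish (0, 0) 0.999
tipbox (0, 0) 0.997
```

```bash
python3 - <<'E'
from h import *
w,W=old("wrist","end_w");g=cv2.cvtColor(w,cv2.COLOR_BGR2GRAY)
G=np.array([[x,y,73] for x in(82,-82) for y in(-60,60)])/1000
u=w2px(W,body([.549,.2995,-.295,.024],G));L=" .:-=+*#%@"
for (a,b),X in zip(u,G):
    x0,y0=int(a)-16,int(b)-14;print(X[:2],"pred",(a-x0).round(1),(b-y0).round(1))
    for r in g[y0:y0+29,x0:x0+33]:print("".join(L[min(9,int(v)//26)] for v in r))
E
```

```text
[ 0.082 -0.06 ] pred 16.3 14.1
====-=###########+--===+###@@@@@%
-=-=-+###########=-====+%##@@@@@@
--=-=############=-=====###@@@@@@
-=--+###########+-======###@@@@@@
=--=############--====-=##*%@@###
---+###########+--======###%@@###
---*###########---====-=##*###*##
--+############---=-====*%@@@@@@@
--*###########+----=-=--*@@@@@@@@
-=############-----=-=--*@@@@@@@@
:*###########+----------*@@@@@@@@
-############-------=---**+######
*############-----------+=-----==
############+-----------+========
############------------=========
#**#*#*####+------------=========
***###*####-------------=========
*****##*###:-------------========
*******###+--------------========
*****#*###---------------========
*******##+:--------------========
******###----------------========
*****###*:---------------========
******##=:---------------========
******#*-----------------========
*****##+:----------------========
*****#*::----------------========
*****#+:-------------------=-====
*****#=::-----------------===-===
[0.082 0.06 ] pred 16.8 14.3
@@@@@@@@*#%+----=*##*#######+----
@@@@@@@@*#%------+##
[... 2265 characters left out ...]
::::::::::::........
%%#****+**+.:::::::::::::........
@%+++++++*+.:::::::::::::........
%#*#######+.:::::::::::::........
@@@@@@@@@@-.:::::::::::::........
@@@@@@@@@@:.:::::::::::::........
@@@@@@@@@@:.:::::::::::::........
%%%%%%@@@#-::::::::::::::........
%**@@%***+-::::::::::::::........
@**@@%+***=::::::::::::::........
@**@@%=**+:::::::::::::::........
@**@@%+**+:::::::::::::::........
@+*@@%+**+: ..     ..............
@%#@@%%%%%%#**@@@@%@@#...........
@@%@@@@@@@@%+*%@@@%%@#...........
@@%@@@%@@@@%+*@@@%#%%+...........
@@#@@%%@@@@#+*@@@%#%%+...........
%##@@%%%%%%#+*@@@%%%%+...........
%%#@@%%%%%%#+*@@@%%%%+...........
%%#@@%%%%%%#+*@@@%#%%*...........
%%#@@%%%%%%#+*@@@%#@%=...........
```

```bash
python3 - <<'E'
from h import *
w,W=old("wrist","end_w")
for F in([.549,.2995,-.295,.024],[.5475,.300,-.295,.024],[.5475,.300,-.295,.034]):
    print(w2px(W,body(F,np.array([[84,-48,66],[84,48,66],[-82,-60,73],[-82,60,73]])/1000)).round(1).tolist())
print("obs front rim rows ~",300-14+11.5,"rear tops", (247.9-16.9+18,131.6-14.6+13),(382.9-16.9+18,131.8-14.9+13))
ctrl.camera("scene");o=ctrl.get_obs();print(o["time"],o["ft_force"].round(1))
E
```

```text
[[269.0, 298.9], [361.1, 299.1], [247.9, 131.6], [382.9, 131.9]]
[[269.0, 297.5], [361.2, 297.7], [247.9, 129.7], [383.0, 130.0]]
[[267.7, 301.8], [362.5, 302.0], [245.6, 129.2], [385.3, 129.5]]
obs front rim rows ~ 297.5 rear tops (249.0, 130.0) (384.0, 129.9)
16.7167 [ 0.7 -0.8  0.5]
```

```bash
python3 -c "
from plant import ctrl
print(ctrl.job_done())"
```

```text
the job is handed in; nothing more can be done
None
```

I laid the flask flat on the bottom frame's wire deck. I then picked up the upper frame by its handle, lowered it slowly with all four posts in the cups, let go, and backed straight up. I handed the job in at about 16.7 s.

**Seating:** the feet touched down at tool height 0.155 m, which is where they should be when fully home. The last wrist picture matched the home pose: both rear post tops within about 1 px (about 1 mm), and the front rim level at the 24 mm offset.

**Neighbours:** in the scene camera, the bottle, the dishes, the tip box and the two front cups showed no shift between the first and last pictures. The robot was touching nothing at the end.

**Checks that disagreed or were weak:**
- The top camera put the bottom frame about 4.6 mm away in y from the wrist camera. The scene camera agreed with the wrist to about 1 mm, so I used the wrist value.
- At touchdown there was about 6 N of sideways force, which went away after I shifted the frame 1 mm before letting go.
- Automatic matching of the post tops was unreliable: scores were only 0.2 to 0.6, and the scene matches for three of the four posts gave no usable answer. I measured the edges in the final wrist picture directly instead.
- I had already used all 12 picture viewings, so the final state was checked from pixel values, not by eye.

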